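# Make up two table sets on recessed serving boards

### The arm

A 6-joint arm with a two-finger parallel gripper is mounted at the origin on a cart in front of the work surface, level with it; the furniture and walls round the work are solid. World frame = base frame: x ahead of the robot, y to its left, z up, the work surface at z = 0. Lengths are in m, angles in rad, forces in N, time in s.
With the tool pointing down it reaches from about 0.3 to 0.875 m from the base axis. Payload 6.4 kg.
Tool frame: the origin (TCP) lies on the centre line of the jaws, within the pads' length; the fingertips stand 25 mm ahead of it and the grasp point (between the pads) lies 6 mm ahead of it; z points along the fingers, y is the line along which they close (so a half turn about z gives the same grasp; the last joint's range is limited). The gripper opens to 85 mm and grips with 20 to 120 N. Pads are 22 mm wide; open, the fingers measure 114 mm over their backs; the gripper's body (76 mm by 85 mm) begins 54 mm behind the grasp point. The pads swing forward as they close: fully open they stand 13 mm farther back than shut.
Start: joints at [1.084, 0.181, 1.607, -0, 1.354, -0.206], TCP at [0.159, 0.552, 0.256] pointing down, gripper open.
Joint ranges: [-2.99, 2.99], [-0.89, 2.07], [0.3, 2.58], [-1.14, 4.28], [0, 2.63], [-3.12, 3.12]. Speed limits (rad/s): [2.57, 2.57, 3.01, 3.14, 3.14, 3.14].

### API

Orientations are given as a unit quaternion [w, x, y, z].
In Python, from bench import get_obs, camera, hand_in, spot_in gives the robot as it stands.
- The arm moves only by the shell command python3 -m jog 'ROWS'. ROWS is JSON, one flat list of numbers, 7 for each row, row after row: the shift along the tool's x, y, z in m, then the turn, a rotation vector about the tool's x, y, z in rad, then the closure, from 0 (fully open) to 1 (shut). A call has 1 to 20 rows; each row is the pose to reach, as a shift and turn from the pose commanded when the call began, along the tool's axes at that moment; what a row does not reach only later rows make up. A row lasts 1/8 s, in which the tool goes at most 62.5 mm and 10.7 degrees, less where a joint would pass 70% of its speed; a pose out of reach is approached as far as the arm can. A call with a gripper value outside its range is refused whole. The fingers move at their own pace and stop on an object; the grip force is fixed at half the most. Time passes only in rows, so rows that repeat a pose let the fingers close. It gives the time, the measured TCP pose, the force, the opening and the grip force at its end, in the units of the state.
- get_obs(): the state, without advancing time (a new reading comes with each control period).
- camera(name): name is "scene" or "side" or "wrist"; returns a dict with "frame" (480x640x3 uint8, red, green, blue), "mtx" (3x3 intrinsics, pixels), "extrinsics" (4x4, takes a point from camera to world coordinates). Camera axes: x right, y up, looking along -z (the intrinsics and any distortion apply to the point x, -y, -z); pixel columns grow to the right and rows downward; lengths in m; the calibration is good to about 2 mm. A picture is of the moment at which its call begins. There is no depth.
- hand_in(): hands the job in; it is judged then, once.
Trained networks look in a picture, given as the dict that the camera call returned (one of the last four; its "shot" number tells which), for a name from the list of things; names that differ only in an ending like _2 or _b are one class to them, and where a whole thing is asked for, a point or a joint stands for the part that bears it (a point fixed in the world has none). Each returns a list of dicts, best first, with "confidence" (0 to 1); they miss things now and then, are a little off and sometimes report something else, mostly with a low value. They report only what shows in the picture. A call takes as long as a camera call. They do not tell look-alikes from the thing itself.
- spot_in(picture, name): "xyz" ([x, y, z] in m, in world coordinates, good to about 4 mm: the middle of the surface that is visible of it).
The state is a dict: "time_s": time; "q": joint angles; "dq": joint speeds; "joint_efforts": joint torques, N m; "eef_pos": TCP position; "eef_rot": TCP orientation; "wrist_force": force on the tool from outside, world axes, zero at the start; "torque": the same for the moment, N m; "opening": opening from 0.0 (shut) to 1.0 (fully open); "grasp_force": force on a finger pad.
Only numpy, scipy, OpenCV 4.12 (cv2) and the standard library are available. Lean on these libraries where they do the work, as an engineer would, in place of code of your own. Each camera call takes 0.05 s, during which the arm holds its last target. There are 200 camera calls.

### The job

Make up the two table sets. On the long board stand the steel milk jug in the widest recess with its handle pointing out over that end of the board, a tasting glass in the middle recess and the steel jigger in the smallest; on the short paddle board stand the other glass in the round recess and the square tub in the square one. Everything stands upright, let right down into its recess and set down rather than dropped, and the domed shaker, the spice jar and the full layered drink stay where they are.

Things in the scene. Friction and masses are not known exactly. Their poses are not given: they have to be found in the camera images.
- long_board: Wooden serving board, 116 mm wide, 18 mm thick, long side along its y. Origin: centre of the underside (of the flat), z up; flat cork-lined recess floors at z = 10 mm (8 mm deep). 360 mm long with three round recesses in a row at x = 0: 78 mm across at y = +105 mm (for the milk jug), 60 mm across at y = 0 (for a glass), 58 mm across at y = -100 mm (for the jigger).
- paddle_board: Wooden serving board, 116 mm wide, 18 mm thick, long side along its y. Origin: centre of the underside (of the flat), z up; flat cork-lined recess floors at z = 10 mm (8 mm deep). Short: 230 mm long, plus a 65 mm paddle handle beyond the -y end. Two recesses at x = 0: round, 60 mm across, at y = -50 mm (for a glass); square, 70 mm by 70 mm along x and y, at y = +50 mm (for the tub).
- glass_a: empty tasting glass, clear with a printed band, 82 mm tall, 58 mm across the rim tapering to 48 mm at the base; the two glasses are alike and either may go to either board. Grasp round the wall from above. Origin: centre of the underside, z up.
- glass_b: empty tasting glass, clear with a printed band, 82 mm tall, 58 mm across the rim tapering to 48 mm at the base; the two glasses are alike and either may go to either board. Grasp round the wall from above. Origin: centre of the underside, z up.
- milk_jug: small open steel jug, 92 mm tall, 69 mm wide in y, thin loop handle (4 mm thick) on its +x side, spout at -x; 101 mm over both. Origin: underside, midway between handle and spout; the axis of the round body (base 66 mm across) is at x = -9.5 mm: that axis goes over the recess centre, jug x along the board's +y. Starts with handle within 0.5 rad of world +y. Grasp body across y, or handle.
- jigger: hourglass-shaped double steel measure, hollow, 78 mm tall: 46 mm across at the foot, narrow waist about 30 mm across at z = 44 mm, about 40 mm across the upper rim. Grasp round the upper cup or the waist from above. Origin: centre of the underside, z up.
- topping_tub: small clear square topping tub, filled, 75 mm tall, 69 mm square at the rim tapering to 57 mm square at the base, rounded corners; sides along its own x and y. Starts within 0.45 rad of square to the counter. Grasp across two opposite sides from above. Origin: centre of the underside, z up.
- domed_shaker: bystander, to be left alone: shaker with a domed steel top, round, 44 mm across, 90 mm tall. Origin: centre of the underside.
- spice_jar: bystander, to be left alone: closed spice jar with a paper label and a flat dark screw cap, round, 44 mm across, 105 mm tall. Origin: centre of the underside.
- layered_drink: bystander, to be left alone: full clear cup with a layered drink, 100 mm across the rim, 165 mm tall. Origin: centre of the underside. (Fixed equipment also stands near: a blender jar on its drain stand, 250 mm tall, behind the right-hand board from about 0.6 m ahead of the robot, and tall syrup bottles further back on the left.)
Things that resemble listed ones, but are neither listed nor needed, are in the scene too. Leave any blue, orange or turquoise look-alike of the glass_b alone.

How it is judged:
By the outcome, as a careful person would: the job done as asked, in the order asked, and still so for the second after the job is handed in, with the robot touching nothing.
It also fails if it takes over 144 s, if anything falls off the work surface, if the arm or the gripper's body presses on something with over 40 N, if the wrist force passes 120 N, or if a joint passes its speed limit or range.

## Working session

There is one attempt and no reset: what is moved stays moved. The work goes in short steps, Python scripts to look and compute and a shell command to move; the robot and the scene stay as the last step left them, time stands still between calls to the robot, and variables do not carry over. Pictures are saved under pics/ and viewed, at most 14 in all, crops included, and the job is handed in when it is done.

```bash
mkdir -p pics; ls; cat > h.py <<'E'
import numpy as np, cv2
from bench import get_obs, camera, spot_in
from scipy.spatial.transform import Rotation as R
def save(c,n): cv2.imwrite(f'pics/{n}.png',cv2.cvtColor(c['frame'],cv2.COLOR_RGB2BGR))
def ray(c,u,v):
    K=c['mtx'];T=np.array(c['extrinsics']);d=np.linalg.inv(K)@[u,v,1];d=np.array([d[0],-d[1],-d[2]])
    return T[:3,3],T[:3,:3]@d
def at(c,u,v,z):
    o,d=ray(c,u,v);return o+d*(z-o[2])/d[2]
def proj(c,p):
    T=np.array(c['extrinsics']);q=T[:3,:3].T@(np.array(p)-T[:3,3]);q=np.array([q[0],-q[1],-q[2]]);q=c['mtx']@q;return q[:2]/q[2]
def tool():
    o=get_obs();q=o['eef_rot'];return np.array(o['eef_pos']),R.from_quat([q[1],q[2],q[3],q[0]])
E
python3 - <<'E'
from h import *
np.set_printoptions(precision=3,suppress=True)
for n in ['scene','side','wrist']:
    c=camera(n);save(c,n+'0');print(n,c['extrinsics'],{k:c[k] for k in c if k not in('frame','extrinsics')})
    for t in ['long_board','paddle_board','glass_a','milk_jug','jigger','topping_tub','domed_shaker','spice_jar','layered_drink']:
        for s in spot_in(c,t): print(t,np.round(s['xyz'],3),round(s['confidence'],2),np.round(proj(c,s['xyz'])))
print(get_obs())
E
```

```text
pics
scene [[ 0.51   0.504 -0.697 -0.294]
 [-0.86   0.28  -0.427 -0.578]
 [-0.021  0.817  0.576  0.789]
 [ 0.     0.     0.     1.   ]] {'mtx': array([[462.789,   0.   , 329.338],
       [  0.   , 462.789, 240.132],
       [  0.   ,   0.   ,   1.   ]]), 'shot': 1}
long_board [0.429 0.191 0.016] 0.61 [229. 259.]
long_board [0.678 0.102 0.052] 0.47 [305. 214.]
paddle_board [ 0.41  -0.247  0.011] 0.75 [368. 321.]
glass_a [0.565 0.409 0.054] 0.88 [203. 205.]
glass_a [0.402 0.46  0.056] 0.81 [150. 226.]
glass_a [0.582 0.284 0.056] 0.79 [237. 212.]
glass_a [ 0.421 -0.036  0.055] 0.75 [295. 275.]
glass_a [0.725 0.009 0.053] 0.69 [340. 215.]
glass_a [ 0.41  -0.248  0.01 ] 0.54 [369. 321.]
milk_jug [0.582 0.152 0.059] 0.76 [272. 223.]
jigger [0.582 0.028 0.035] 0.89 [309. 242.]
topping_tub [ 0.538 -0.424  0.055] 0.72 [462. 299.]
topping_tub [0.675 0.101 0.05 ] 0.24 [305. 215.]
domed_shaker [0.676 0.102 0.052] 0.77 [305. 214.]
spice_jar [0.707 0.22  0.073] 0.9 [278. 194.]
layered_drink [ 0.474 -0.548  0.139] 0.93 [520. 308.]
side [[-0.918  0.238 -0.318  0.155]
 [-0.397 -0.508  0.765  1.005]
 [
[... 1060 characters left out ...]
.926,   0.   , 313.818],
       [  0.   , 432.926, 244.573],
       [  0.   ,   0.   ,   1.   ]]), 'shot': 3}
long_board [0.391 0.379 0.018] 0.6 [214. 460.]
glass_a [0.388 0.486 0.029] 0.58 [313. 443.]
spice_jar [0.391 0.379 0.014] 0.66 [215. 457.]
{'time_s': 1.5, 'q': array([ 1.084,  0.181,  1.607, -0.   ,  1.354, -0.206]), 'dq': array([ 0.001,  0.   ,  0.   , -0.001,  0.002, -0.   ]), 'joint_efforts': array([ -0.003, -44.482, -35.168,  -0.   ,   0.   ,   0.   ]), 'eef_pos': array([0.159, 0.552, 0.256]), 'eef_rot': array([-0.  ,  0.14,  0.99, -0.  ]), 'wrist_force': array([ 0.007, -0.457,  0.99 ]), 'torque': array([-0.001, -0.023, -0.031]), 'grasp_force': 0.0, 'opening': 1.0000013499309797}
```

View pics/scene0.png

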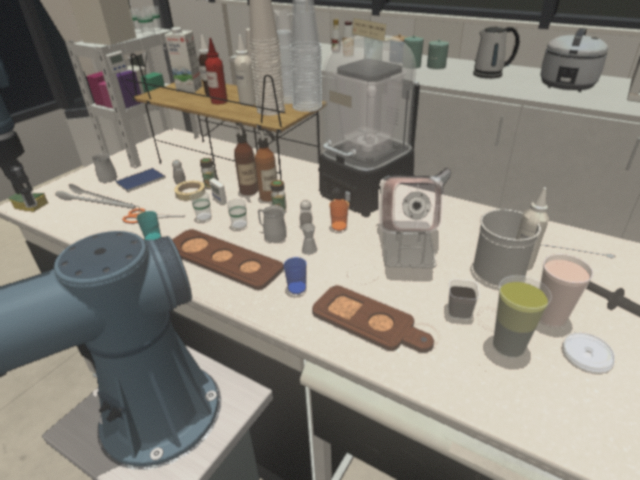

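View pics/side0.png

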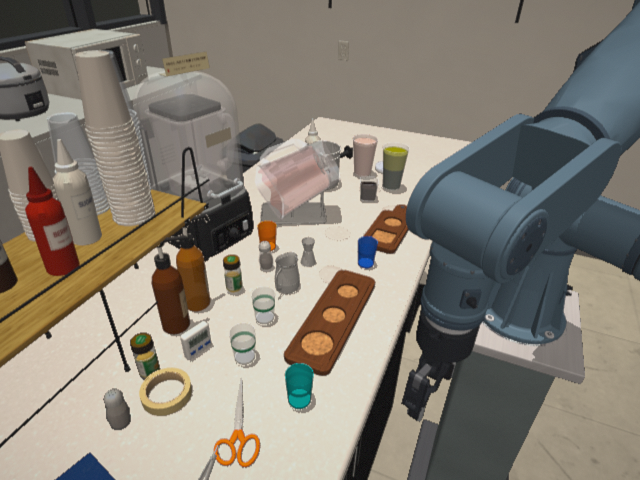

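The scene view shows the long board at (225,257) and the paddle at (370,317). The clear glasses are at (203,205) and (237,212), the jug at (272,223), the jigger at (309,242) and the tub at (462,299). The widest recess is on the left (+y). The side view agrees. Next I'll hover the wrist camera over the left cluster.

```bash
python3 -m jog '[-0.396,-0.146,-0.14,0,0,1.29,0,-0.396,-0.146,-0.14,0,0,1.29,0,-0.396,-0.146,-0.14,0,0,1.29,0,-0.396,-0.146,-0.14,0,0,1.29,0,-0.396,-0.146,-0.14,0,0,1.29,0,-0.396,-0.146,-0.14,0,0,1.29,0,-0.396,-0.146,-0.14,0,0,1.29,0,-0.396,-0.146,-0.14,0,0,1.29,0,-0.396,-0.146,-0.14,0,0,1.29,0,-0.396,-0.146,-0.14,0,0,1.29,0]'
python3 - <<'E'
from h import *
np.set_printoptions(precision=3,suppress=True)
c=camera('wrist');save(c,'w1');print(c['extrinsics'])
for t in ['long_board','glass_a','milk_jug','jigger']:
        for s in spot_in(c,t): print(t,np.round(s['xyz'],3),round(s['confidence'],2),np.round(proj(c,s['xyz'])))
E
```

```text
time_s: 2.75
eef_pos: [0.4981, 0.3034, 0.3956]
eef_rot: [-0.0, 0.706, 0.708, -0.001]
wrist_force: [-0.0, 0.4, -0.9]
opening: 1.0
grasp_force: 0.0
[[ 1.    -0.002  0.001  0.499]
 [ 0.002  0.951  0.31   0.383]
 [-0.001 -0.31   0.951  0.513]
 [ 0.     0.     0.     1.   ]]
long_board [0.435 0.251 0.017] 0.72 [260. 220.]
glass_a [0.58  0.427 0.03 ] 0.87 [393.  59.]
glass_a [0.601 0.292 0.036] 0.72 [405. 190.]
glass_a [ 0.436 -0.019  0.058] 0.61 [264. 432.]
glass_a [0.404 0.47  0.02 ] 0.57 [222.  13.]
milk_jug [0.595 0.151 0.054] 0.9 [395. 311.]
jigger [0.59  0.044 0.046] 0.87 [386. 385.]
```

View pics/w1.png

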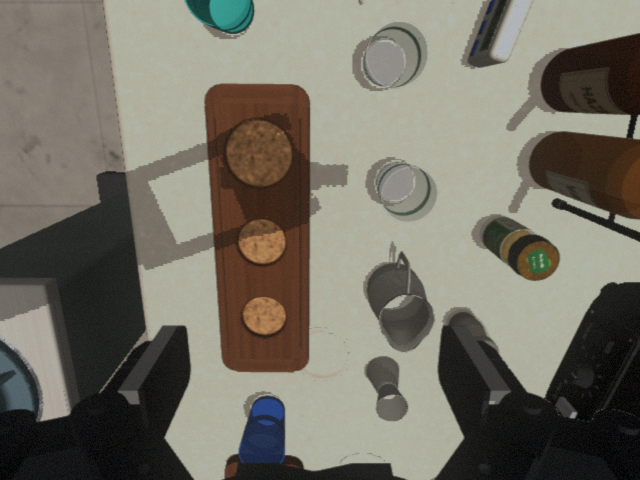

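Seen from above, the recesses are at about (259,153), (262,242) and (265,315). The glasses are at (393,58) and (404,190). The jug is at (402,310) with its handle up towards +y, and the jigger is at (387,388). I'll fit the recesses and take an enlarged view of the jug area for exact pixels.

```bash
python3 - <<'E'
from h import *
np.set_printoptions(precision=4,suppress=True)
c=camera('wrist');f=c['frame']
cv2.imwrite('pics/w1crop.png',cv2.resize(cv2.cvtColor(f[10:430,340:460],cv2.COLOR_RGB2BGR),None,fx=1.4*1,fy=1.4))
crop=cv2.cvtColor(f[230:430,340:460],cv2.COLOR_RGB2BGR); a=cv2.resize(crop,None,fx=3,fy=3)
crop=cv2.cvtColor(f[10:230,350:450],cv2.COLOR_RGB2BGR); b=cv2.resize(crop,None,fx=3,fy=2.727)
cv2.imwrite('pics/w1z.png',np.hstack([a,b]))
# cork: texture-free test by r/g ratio
F=cv2.GaussianBlur(f,(0,0),1.5).astype(float)
for (u,v) in [(259,153),(262,242),(265,315),(225,200),(280,190)]: print(f[v-3:v+4,u-3:u+4].mean((0,1)))
m=((F[...,0]/F[...,1]<1.75)&(F[...,0]/F[...,2]>1.45)).astype(np.uint8)
m[:,:210]=0;m[:,306:]=0;m[:88]=0;m[360:]=0
m=cv2.morphologyEx(m,cv2.MORPH_CLOSE,np.ones((7,7)));m=cv2.morphologyEx(m,cv2.MORPH_OPEN,np.ones((7,7)))
n,l,st,ce=cv2.connectedComponentsWithStats(m);print(st,ce)
for i in range(1,n): print(at(c,*ce[i],.010), 'dia px',st[i,2:4])
for s,C in [('scene',0),('side',0)]:
    c=camera(s);save(c,s+'1')
E
```

```text
[108.4898  77.      50.0816]
[166.6939 124.0204  79.9184]
[165.2041 121.6735  78.7755]
[93.1633 57.449  37.8367]
[58.5918 36.551  24.0408]
[[     0      0    640    480 282187]
 [   210     88     96    272  25013]] [[324.83   241.2054]
 [259.3685 220.2603]]
[0.4342 0.2493 0.01  ] dia px [ 96 272]
```

View pics/w1z.png

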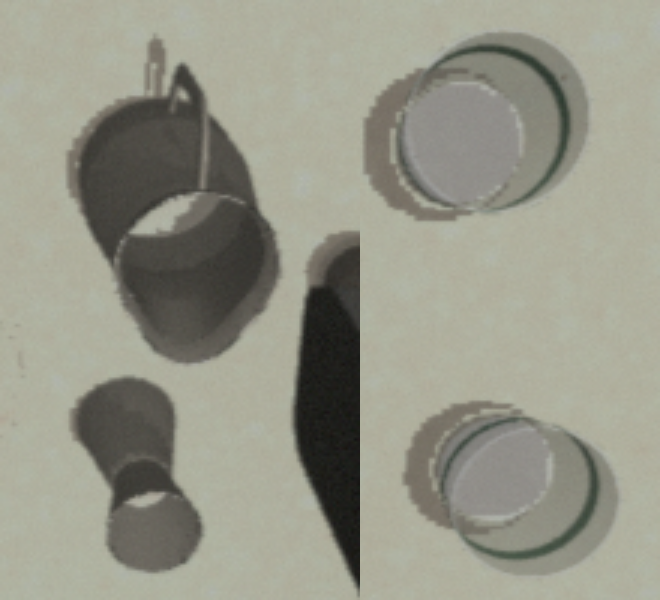

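Left panel: jug rim centre at about full-image (406,320), spout at (403,350), handle root at (408,293) and jigger rim at (391,407). Right panel: glass bases at (384,63.5) and (396,182).

```bash
python3 - <<'E'
from h import *
np.set_printoptions(precision=4,suppress=True)
def rec(c,x0,x1,y0,y1,lo=1.5,amin=60):
    F=cv2.GaussianBlur(c['frame'],(0,0),1.2).astype(float)
    m=((F[...,0]/F[...,1]<lo)&(F[...,0]/F[...,2]>1.45)).astype(np.uint8)
    k=np.zeros_like(m);k[y0:y1,x0:x1]=1;m*=k
    m=cv2.morphologyEx(m,cv2.MORPH_OPEN,np.ones((3,3)));m=cv2.morphologyEx(m,cv2.MORPH_CLOSE,np.ones((5,5)))
    n,l,st,ce=cv2.connectedComponentsWithStats(m)
    for i in range(1,n):
        if st[i,4]>amin: print(at(c,*ce[i],.014),ce[i],st[i,2:])
c=camera('wrist');rec(c,212,304,95,350)
for n,p in dict(jugrim=(405.8,320,.092),jugbase=(393,291,0),spout=(403.3,350,.092),hroot=(408,293,.09),jigrim=(391.3,407,.078),jigbase=(381.7,372.7,0),gAbase=(383.7,63.5,.003),gArim=(397.7,49.6,.082),gBbase=(396.3,182.3,.003),gBrim=(407.7,193,.082)).items(): print(n,at(c,*p))
c=camera('scene');print('scene');rec(c,170,285,230,287);rec(c,310,400,285,345)
c=camera('side');print('side');rec(c,285,375,270,370);rec(c,362,408,205,252,amin=30)
E
```

```text
[0.4347 0.3296 0.014 ] [256.2291 152.2635] [  88   67 3871]
[0.4352 0.2248 0.014 ] [260.1572 240.3906] [  51   45 1718]
[0.3832 0.2244 0.014 ] [217.2054 240.6875] [ 11  15 112]
[0.4347 0.1238 0.014 ] [262.721  315.5297] [  44   40 1416]
jugrim [0.6    0.1589 0.092 ]
jugbase [0.6025 0.1519 0.    ]
spout [0.5997 0.1217 0.092 ]
hroot [0.6007 0.1899 0.09  ]
jigrim [0.5936 0.0346 0.078 ]
jigbase [0.5939 0.029  0.    ]
gAbase [0.5763 0.4238 0.003 ]
gArim [0.5767 0.4291 0.082 ]
gBbase [0.5978 0.2936 0.003 ]
gBrim [0.5948 0.2964 0.082 ]
scene
[0.4264 0.2024 0.014 ] [225.638  258.7222] [ 111   55 2768]
[ 0.4141 -0.2249  0.014 ] [360.6632 315.3378] [  86   58 2886]
side
[0.4338 0.1251 0.014 ] [347.2229 290.8686] [ 19  11 175]
[0.4336 0.2257 0.014 ] [333.4774 314.6173] [ 22  14 243]
[0.4336 0.3304 0.014 ] [316.9199 343.0419] [ 31  22 549]
[ 0.4185 -0.2737  0.014 ] [392.5263 221.5658] [14  6 76]
[ 0.4213 -0.1748  0.014 ] [383.3702 236.116 ] [ 20  13 181]
```

The long-board recesses come out at y = 0.330, 0.225 and 0.1245 with x = 0.4345. The paddle square is near (0.421,-0.175) and its round recess near (0.4185,-0.274). Next I move above the jug for a close look.

```bash
python3 -m jog '[-0.145,0.102,0.176,0,0,0,0,-0.145,0.102,0.176,0,0,0,0,-0.145,0.102,0.176,0,0,0,0,-0.145,0.102,0.176,0,0,0,0,-0.145,0.102,0.176,0,0,0,0,-0.145,0.102,0.176,0,0,0,0,-0.145,0.102,0.176,0,0,0,0]'
python3 - <<'E'
from h import *
np.set_printoptions(precision=4,suppress=True)
c=camera('wrist');np.save('c2.npy',c,allow_pickle=True)
cv2.imwrite('pics/w2.png',cv2.cvtColor(c['frame'],cv2.COLOR_RGB2BGR))
for t in ['milk_jug','jigger']:
        for s in spot_in(c,t): print(t,np.round(s['xyz'],3),round(s['confidence'],2),np.round(proj(c,s['xyz'])))
E
```

```text
time_s: 4.18
eef_pos: [0.6019, 0.1587, 0.2224]
eef_rot: [0.001, 0.707, 0.708, 0.001]
wrist_force: [1.3, 0.3, 0.3]
opening: 1.002
grasp_force: 0.0
milk_jug [0.595 0.146 0.046] 0.58 [302. 240.]
jigger [0.591 0.04  0.051] 0.78 [297. 373.]
```

View pics/w2.png

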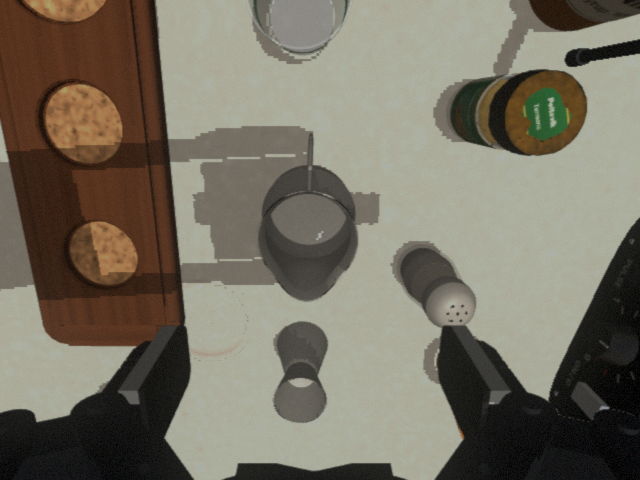

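The close view shows the jug with its handle at (310,132), spout at (309,299) and rim centre at (308,238). That puts its axis at about (0.5985,0.162) with the handle pointing almost exactly along +y. Now the grasp across x.

```bash
python3 -m jog '[0.005,-0.003,0.05,0,0,0,0,0.005,-0.003,0.07,0,0,0,0,0.005,-0.003,0.09,0,0,0,0,0.005,-0.003,0.11,0,0,0,0,0.005,-0.003,0.13,0,0,0,0,0.005,-0.003,0.145,0,0,0,0,0.005,-0.003,0.159,0,0,0,0,0.005,-0.003,0.159,0,0,0,0,0.005,-0.003,0.159,0,0,0,0.5,0.005,-0.003,0.159,0,0,0,0.5,0.005,-0.003,0.159,0,0,0,1,0.005,-0.003,0.159,0,0,0,1,0.005,-0.003,0.159,0,0,0,1]'
```

```text
time_s: 5.95
eef_pos: [0.5996, 0.1625, 0.0629]
eef_rot: [0.001, 0.707, 0.707, 0.001]
wrist_force: [-0.7, -1.1, 5.5]
opening: 0.74
grasp_force: 66.5
```

```bash
python3 -m jog '[0,0,-0.03,0,0,0,1,0,0,-0.07,0,0,0,1,0,0,-0.11,0,0,0,1,0.042,-0.041,-0.12,0,0,0,1,0.084,-0.082,-0.12,0,0,0,1,0.126,-0.124,-0.12,0,0,0,1,0.168,-0.165,-0.12,0,0,0,1,0.168,-0.165,-0.10,0,0,0,1,0.168,-0.165,-0.07,0,0,0,1,0.168,-0.165,-0.045,0,0,0,1,0.168,-0.165,-0.03,0,0,0,1,0.168,-0.165,-0.03,0,0,0,1]'
python3 - <<'E'
from h import *
c=camera('side');f=cv2.cvtColor(c['frame'],cv2.COLOR_RGB2BGR)
d=camera('scene');g=cv2.cvtColor(d['frame'],cv2.COLOR_RGB2BGR)
cv2.imwrite('pics/s2.png',np.hstack([cv2.resize(f[250:400,250:400],None,fx=2.6,fy=2.6,interpolation=2),cv2.resize(g[170:320,150:300],None,fx=2.6,fy=2.6,interpolation=2)]))
E
```

```text
time_s: 7.45
eef_pos: [0.4326, 0.3301, 0.0903]
eef_rot: [-0.0, 0.707, 0.707, -0.001]
wrist_force: [0.7, 0.5, -0.4]
opening: 0.746
grasp_force: 66.6
```

View pics/s2.png

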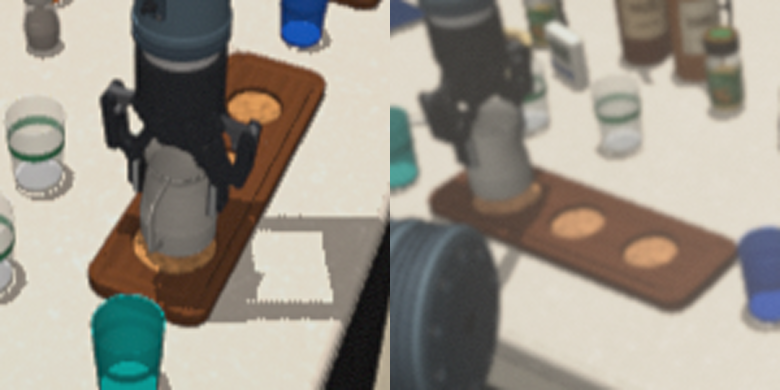

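The jug hangs over the wide recess with its handle towards the near (+y) end. Lowering it.

```bash
python3 -m jog '[0,0.001,0.008,0,0,0,1,0,0.001,0.012,0,0,0,1,0,0.001,0.0145,0,0,0,1,0,0.001,0.016,0,0,0,1,0,0.001,0.016,0,0,0,1,0,0.001,0.016,0,0,0,1]'
```

```text
time_s: 8.3
eef_pos: [0.4345, 0.3306, 0.0754]
eef_rot: [0.0, 0.707, 0.707, 0.0]
wrist_force: [0.1, 0.1, -1.6]
opening: 0.743
grasp_force: 66.6
```

```bash
python3 -m jog '[0,0,0.001,0,0,0,1,0,0,0.0015,0,0,0,1,0,0,0.0015,0,0,0,1]'; python3 -m jog '[0,0,0.001,0,0,0,1,0,0,0.001,0,0,0,1,0,0,0.001,0,0,0,1]'
```

```text
time_s: 8.68
eef_pos: [0.4343, 0.3305, 0.0737]
eef_rot: [-0.0, 0.707, 0.707, -0.0]
wrist_force: [-0.1, 0.5, -1.6]
opening: 0.741
grasp_force: 66.6
time_s: 9.05
eef_pos: [0.4344, 0.3305, 0.073]
eef_rot: [0.0, 0.707, 0.707, 0.0]
wrist_force: [-1.3, -1.1, 0.3]
opening: 0.742
grasp_force: 66.8
```

```bash
python3 -m jog '[0,0,0.001,0,0,0,1,0,0,0.001,0,0,0,1,0,0,0.001,0,0,0,1]';python3 -m jog '[0,0,0.001,0,0,0,1,0,0,0.001,0,0,0,1,0,0,0.001,0,0,0,1]'
```

```text
time_s: 9.43
eef_pos: [0.4345, 0.3305, 0.0729]
eef_rot: [0.0, 0.707, 0.707, -0.0]
wrist_force: [-3.6, -3.1, 10.4]
opening: 0.738
grasp_force: 68.0
time_s: 9.8
eef_pos: [0.4345, 0.3305, 0.0728]
eef_rot: [0.0, 0.707, 0.707, -0.0]
wrist_force: [-7.5, -4.9, 19.6]
opening: 0.742
grasp_force: 69.0
```

```bash
python3 -m jog '[0,0,-0.001,0,0,0,0.3,0,0,-0.001,0,0,0,0,0,0,-0.001,0,0,0,0,0,0,-0.001,0,0,0,0,0,0,-0.02,0,0,0,0,0,0,-0.05,0,0,0,0,0,0,-0.09,0,0,0,0,0,0,-0.15,0,0,0,0,-0.01,0.04,-0.15,0,0,0,0,-0.0355,0.162,-0.15,0,0,0,0,-0.0355,0.162,-0.15,0,0,0,0,-0.0355,0.162,-0.15,0,0,0,0,-0.0355,0.162,-0.15,0,0,0,0,-0.0355,0.162,-0.15,0,0,0,0]'
python3 - <<'E'
from h import *
c=camera('wrist');np.save('c3.npy',c,allow_pickle=True);save(c,'w3')
for t in ['milk_jug','glass_a']:
        for s in spot_in(c,t): print(t,np.round(s['xyz'],3),round(s['confidence'],2),np.round(proj(c,s['xyz'])))
E
```

```text
time_s: 11.55
eef_pos: [0.5953, 0.2956, 0.2216]
eef_rot: [0.0, 0.707, 0.708, 0.0]
wrist_force: [-0.5, -0.3, 0.4]
opening: 0.999
grasp_force: 0.0
milk_jug [0.437 0.33  0.066] 0.98 [ 62. 178.]
glass_a [0.568 0.419 0.007] 0.63 [274.  37.]
glass_a [0.449 0.264 0.02 ] 0.3 [124. 254.]
```

View pics/w3.png

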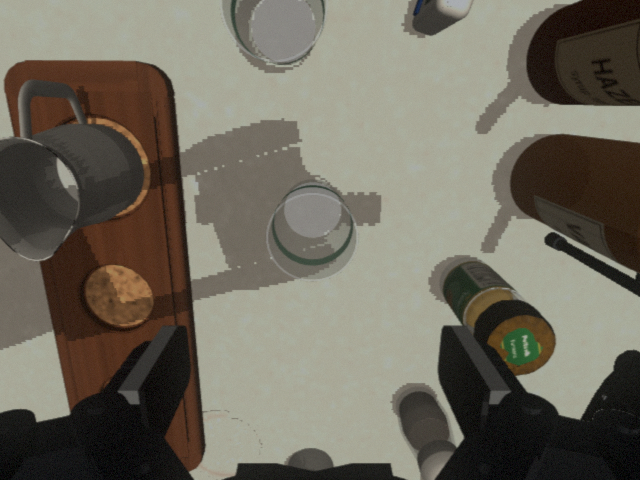

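The jug stands in the wide recess with its handle over the end of the board. Glass B's rim centre is at about (311,235) and its base at (313,209). Part of glass A shows, with its base at (284,28).

```bash
python3 - <<'E'
from h import *
np.set_printoptions(precision=4,suppress=True)
c=np.load('c3.npy',allow_pickle=True).item()
print(at(c,311,235,.082),at(c,313,209,.003),at(c,284,28,.003),at(c,119,296,.014),tool()[0])
E
```

```text
[0.5946 0.2976 0.082 ] [0.5958 0.2954 0.003 ] [0.5754 0.4254 0.003 ] [0.4366 0.2248 0.014 ] [0.5955 0.2956 0.2216]
```

```bash
python3 -m jog '[0.001,0,0.05,0,0,0,0,0.001,0,0.1,0,0,0,0,0.001,0,0.13,0,0,0,0,0.001,0,0.15,0,0,0,0,0.001,0,0.166,0,0,0,0,0.001,0,0.166,0,0,0,0,0.001,0,0.166,0,0,0,0,0.001,0,0.166,0,0,0,0.5,0.001,0,0.166,0,0,0,0.7,0.001,0,0.166,0,0,0,1,0.001,0,0.166,0,0,0,1,0.001,0,0.166,0,0,0,1]'
```

```text
time_s: 13.2
eef_pos: [0.5967, 0.2963, 0.0561]
eef_rot: [0.0, 0.707, 0.707, 0.0]
wrist_force: [-2.2, -0.4, 5.9]
opening: 0.638
grasp_force: 61.7
```

```bash
python3 -m jog '[0,0,-0.03,0,0,0,1,0,0,-0.07,0,0,0,1,0,0,-0.12,0,0,0,1,-0.02,-0.046,-0.13,0,0,0,1,-0.04,-0.092,-0.13,0,0,0,1,-0.06,-0.138,-0.13,0,0,0,1,-0.0715,-0.162,-0.12,0,0,0,1,-0.0715,-0.162,-0.10,0,0,0,1,-0.0715,-0.162,-0.06,0,0,0,1,-0.0715,-0.162,-0.035,0,0,0,1,-0.0715,-0.162,-0.025,0,0,0,1,-0.0715,-0.162,-0.02,0,0,0,1,-0.0715,-0.162,-0.02,0,0,0,1,-0.0715,-0.162,-0.02,0,0,0,1]'
python3 - <<'E'
from h import *
c=camera('side');f=cv2.cvtColor(c['frame'],cv2.COLOR_RGB2BGR)
d=camera('scene');g=cv2.cvtColor(d['frame'],cv2.COLOR_RGB2BGR)
cv2.imwrite('pics/s3.png',np.hstack([cv2.resize(f[230:380,250:400],None,fx=2.6,fy=2.6,interpolation=2),cv2.resize(g[170:320,150:300],None,fx=2.6,fy=2.6,interpolation=2)]))
E
```

```text
time_s: 14.95
eef_pos: [0.4351, 0.2247, 0.0757]
eef_rot: [0.0, 0.707, 0.707, 0.001]
wrist_force: [0.2, 0.5, -1.4]
opening: 0.638
grasp_force: 63.4
```

View pics/s3.png

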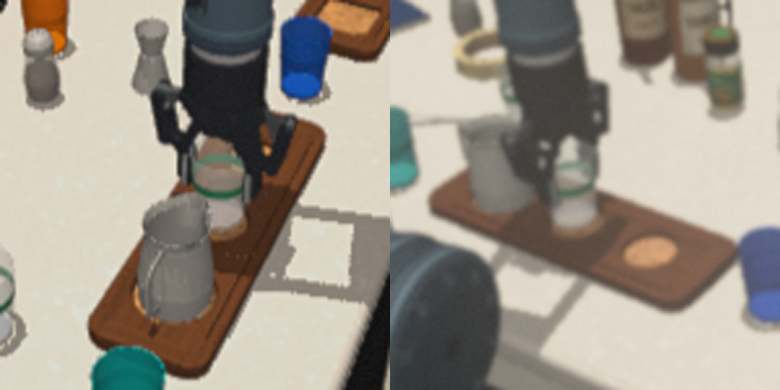

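The jug sits in its recess and the glass hangs over the middle one. Lowering it to contact.

```bash
python3 -m jog '[0,0,0.005,0,0,0,1,0,0,0.008,0,0,0,1,0,0,0.009,0,0,0,1,0,0,0.009,0,0,0,1]';python3 -m jog '[0,0,0.001,0,0,0,1,0,0,0.001,0,0,0,1,0,0,0.001,0,0,0,1]'
```

```text
time_s: 15.55
eef_pos: [0.4343, 0.2246, 0.0661]
eef_rot: [-0.0, 0.707, 0.707, -0.0]
wrist_force: [-3.2, 0.3, 4.8]
opening: 0.638
grasp_force: 63.7
time_s: 15.92
eef_pos: [0.4343, 0.2247, 0.066]
eef_rot: [-0.0, 0.707, 0.707, -0.0]
wrist_force: [-6.7, -0.3, 14.8]
opening: 0.641
grasp_force: 64.3
```

```bash
python3 -m jog '[0,0,-0.001,0,0,0,0.3,0,0,-0.001,0,0,0,0,0,0,-0.001,0,0,0,0,0,0,-0.001,0,0,0,0,0,0,-0.02,0,0,0,0,0,0,-0.05,0,0,0,0,0,0,-0.09,0,0,0,0,0,0,-0.15,0,0,0,0,-0.06,0.05,-0.15,0,0,0,0,-0.19,0.16,-0.15,0,0,0,0,-0.19,0.16,-0.15,0,0,0,0,-0.19,0.16,-0.15,0,0,0,0,-0.19,0.16,-0.15,0,0,0,0,-0.19,0.16,-0.15,0,0,0,0,-0.19,0.16,-0.15,0,0,0,0]'
python3 - <<'E'
from h import *
c=camera('wrist');np.save('c4.npy',c,allow_pickle=True);save(c,'w4')
for t in ['jigger','glass_a']:
        for s in spot_in(c,t): print(t,np.round(s['xyz'],3),round(s['confidence'],2),np.round(proj(c,s['xyz'])))
E
```

```text
time_s: 17.8
eef_pos: [0.5935, 0.0357, 0.2146]
eef_rot: [-0.0, 0.707, 0.708, -0.0]
wrist_force: [-0.0, -0.1, 0.5]
opening: 1.002
grasp_force: 0.0
jigger [0.592 0.034 0.046] 0.69 [311. 228.]
glass_a [0.746 0.022 0.057] 0.68 [540. 250.]
glass_a [ 0.432 -0.033  0.06 ] 0.57 [ 83. 325.]
```

View pics/w4.png

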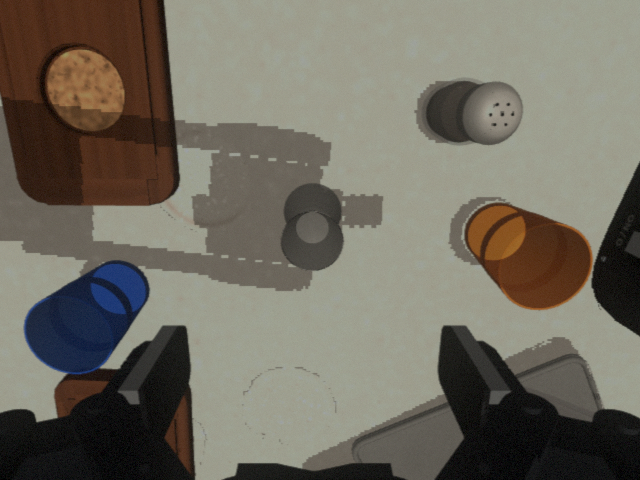

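The jigger's rim is at (312,240) and its base at (313,211), directly under the tool. Blue is at (90,310) and orange at (530,255), well clear. I'll grip the jigger at the waist.

```bash
python3 -m jog '[0,0,0.05,0,0,0,0,0,0,0.1,0,0,0,0,0,0,0.13,0,0,0,0,0,0,0.15,0,0,0,0,0,0,0.162,0,0,0,0,0,0,0.162,0,0,0,0,0,0,0.162,0,0,0,0,0,0,0.162,0,0,0,0.4,0,0,0.162,0,0,0,0.6,0,0,0.162,0,0,0,1,0,0,0.162,0,0,0,1,0,0,0.162,0,0,0,1,0,0,0.162,0,0,0,1]'
```

```text
time_s: 19.58
eef_pos: [0.5944, 0.0345, 0.0534]
eef_rot: [-0.0, 0.707, 0.707, -0.0]
wrist_force: [-2.9, -0.0, 6.1]
opening: 0.365
grasp_force: 53.9
```

```bash
python3 -m jog '[0,0,-0.03,0,0,0,1,0,0,-0.07,0,0,0,1,0,0,-0.11,0,0,0,1,0.025,-0.045,-0.12,0,0,0,1,0.05,-0.09,-0.12,0,0,0,1,0.075,-0.135,-0.12,0,0,0,1,0.0895,-0.16,-0.12,0,0,0,1,0.0895,-0.16,-0.10,0,0,0,1,0.0895,-0.16,-0.06,0,0,0,1,0.0895,-0.16,-0.035,0,0,0,1,0.0895,-0.16,-0.025,0,0,0,1,0.0895,-0.16,-0.02,0,0,0,1,0.0895,-0.16,-0.02,0,0,0,1,0.0895,-0.16,-0.02,0,0,0,1]'
python3 - <<'E'
from h import *
c=camera('side');f=cv2.cvtColor(c['frame'],cv2.COLOR_RGB2BGR)
d=camera('scene');g=cv2.cvtColor(d['frame'],cv2.COLOR_RGB2BGR)
cv2.imwrite('pics/s4.png',np.hstack([cv2.resize(f[230:380,250:400],None,fx=2.6,fy=2.6,interpolation=2),cv2.resize(g[170:320,150:300],None,fx=2.6,fy=2.6,interpolation=2)]))
E
```

```text
time_s: 21.32
eef_pos: [0.4351, 0.124, 0.0736]
eef_rot: [0.001, 0.707, 0.707, 0.001]
wrist_force: [1.0, 0.6, -0.9]
opening: 0.364
grasp_force: 54.8
```

View pics/s4.png

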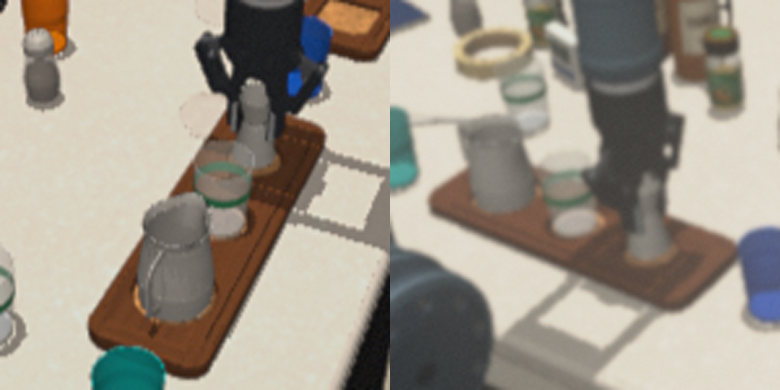

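The jigger hangs upright over the small recess, and the glass stands in the middle one. Lowering the jigger.

```bash
python3 -m jog '[0,0,0.005,0,0,0,1,0,0,0.008,0,0,0,1,0,0,0.009,0,0,0,1,0,0,0.009,0,0,0,1]';python3 -m jog '[0,0,0.001,0,0,0,1,0,0,0.0015,0,0,0,1,0,0,0.0015,0,0,0,1]'
```

```text
time_s: 21.92
eef_pos: [0.4342, 0.124, 0.0636]
eef_rot: [-0.0, 0.707, 0.707, -0.0]
wrist_force: [0.4, 0.2, -0.6]
opening: 0.366
grasp_force: 54.9
time_s: 22.3
eef_pos: [0.4346, 0.1241, 0.0633]
eef_rot: [-0.0, 0.707, 0.707, 0.0]
wrist_force: [-4.2, 0.4, 11.1]
opening: 0.369
grasp_force: 54.4
```

```bash
python3 -m jog '[0,0,-0.001,0,0,0,0.4,0,0,-0.001,0,0,0,0,0,0,-0.001,0,0,0,0,0,0,-0.001,0,0,0,0,0,0,-0.02,0,0,0,0,0,0,-0.05,0,0,0,0,0,0,-0.09,0,0,0,0,0,0,-0.15,0,0,0,0,0.02,0.04,-0.155,0,0,0,0,0.302,0.1415,-0.155,0,0,0,0,0.302,0.1415,-0.155,0,0,0,0,0.302,0.1415,-0.155,0,0,0,0,0.302,0.1415,-0.155,0,0,0,0,0.302,0.1415,-0.155,0,0,0,0,0.302,0.1415,-0.155,0,0,0,0,0.302,0.1415,-0.155,0,0,0,0,0.302,0.1415,-0.155,0,0,0,0,0.302,0.1415,-0.155,0,0,0,0]'
python3 - <<'E'
from h import *
c=camera('wrist');np.save('c5.npy',c,allow_pickle=True);save(c,'w5')
for t in ['jigger','glass_a','milk_jug']:
        for s in spot_in(c,t): print(t,np.round(s['xyz'],3),round(s['confidence'],2),np.round(proj(c,s['xyz'])))
E
```

```text
time_s: 24.55
eef_pos: [0.5761, 0.425, 0.2179]
eef_rot: [0.0, 0.708, 0.707, 0.0]
wrist_force: [0.4, -0.9, 0.3]
opening: 1.001
grasp_force: 0.0
jigger [0.699 0.233 0.023] 0.75 [453. 427.]
glass_a [0.399 0.478 0.049] 0.9 [ 39. 147.]
glass_a [0.452 0.236 0.028] 0.78 [169. 430.]
glass_a [0.572 0.411 0.042] 0.67 [307. 241.]
milk_jug [0.435 0.352 0.064] 0.83 [112. 332.]
```

View pics/w5.png

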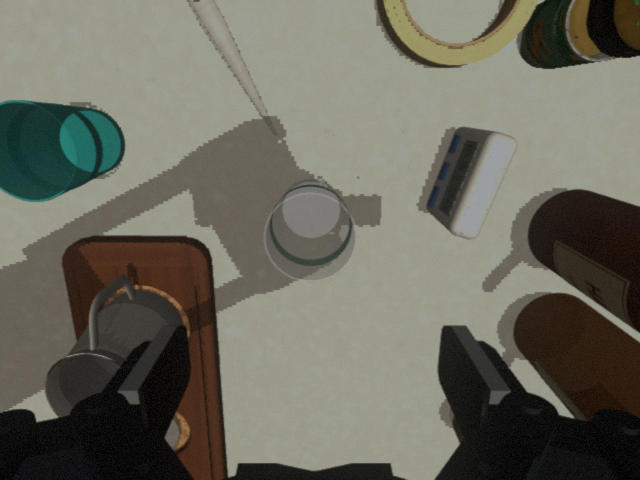

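The second glass has its rim centred at (309,235), almost under the tool, and nothing is near the fingers.

```bash
python3 -m jog '[0.001,-0.001,0.05,0,0,0,0,0.001,-0.001,0.1,0,0,0,0,0.001,-0.001,0.13,0,0,0,0,0.001,-0.001,0.15,0,0,0,0,0.001,-0.001,0.162,0,0,0,0,0.001,-0.001,0.162,0,0,0,0,0.001,-0.001,0.162,0,0,0,0,0.001,-0.001,0.162,0,0,0,0.4,0.001,-0.001,0.162,0,0,0,0.6,0.001,-0.001,0.162,0,0,0,1,0.001,-0.001,0.162,0,0,0,1,0.001,-0.001,0.162,0,0,0,1]'
```

```text
time_s: 26.25
eef_pos: [0.5753, 0.4274, 0.0568]
eef_rot: [0.0, 0.707, 0.707, 0.001]
wrist_force: [-2.0, -1.1, 6.6]
opening: 0.637
grasp_force: 62.2
```

```bash
python3 -m jog '[0,0,-0.04,0,0,0,1,0,0,-0.1,0,0,0,1,0,0,-0.16,0,0,0,1,-0.05,-0.03,-0.2,0,0,0,1,-0.1,-0.06,-0.24,0,0,0,1,-0.577,-0.155,-0.24,0,0,0,1,-0.577,-0.155,-0.24,0,0,0,1,-0.577,-0.155,-0.24,0,0,0,1,-0.577,-0.155,-0.24,0,0,0,1,-0.577,-0.155,-0.24,0,0,0,1,-0.577,-0.155,-0.24,0,0,0,1,-0.577,-0.155,-0.24,0,0,0,1,-0.577,-0.155,-0.24,0,0,0,1,-0.577,-0.155,-0.24,0,0,0,1,-0.577,-0.155,-0.24,0,0,0,1,-0.577,-0.155,-0.24,0,0,0,1,-0.577,-0.155,-0.24,0,0,0,1]'
python3 - <<'E'
from h import *
c=camera('wrist');np.save('c6.npy',c,allow_pickle=True);save(c,'w6')
for t in ['paddle_board','topping_tub']:
        for s in spot_in(c,t): print(t,np.round(s['xyz'],3),round(s['confidence'],2),np.round(proj(c,s['xyz'])))
E
```

```text
time_s: 28.38
eef_pos: [0.4202, -0.1487, 0.2953]
eef_rot: [-0.0, 0.706, 0.708, 0.0]
wrist_force: [-0.2, 1.1, -0.9]
opening: 0.64
grasp_force: 63.4
paddle_board [ 0.42  -0.161  0.022] 0.97 [312. 209.]
topping_tub [ 0.592 -0.43   0.067] 0.71 [481. 477.]
```

View pics/w6.png

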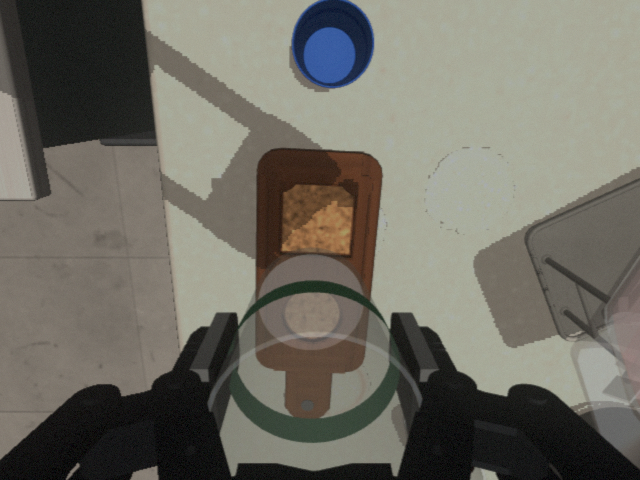

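Wrist view: the square recess has corners at (283,185), (354,183), (351,255) and (281,252). The round recess, seen through the held glass, is at (312,314).

```bash
python3 - <<'E'
from h import *
np.set_printoptions(precision=4,suppress=True)
c=np.load('c6.npy',allow_pickle=True).item()
for p in [(283,185),(354,183),(351,255),(281,252),(317.5,218.5),(312,314)]: print(at(c,*p,.014))
print(at(c,265,152,.018),at(c,377,154,.018),at(c,307,407,.018))
E
```

```text
[ 0.3927 -0.1411  0.014 ]
[ 0.4584 -0.1391  0.014 ]
[ 0.4576 -0.2097  0.014 ]
[ 0.3894 -0.2068  0.014 ]
[ 0.4248 -0.173   0.014 ]
[ 0.4196 -0.2737  0.014 ]
[ 0.3774 -0.1107  0.018 ] [ 0.4778 -0.1122  0.018 ] [ 0.4143 -0.3842  0.018 ]
```

```bash
python3 -m jog '[-0.06,-0.001,0.03,0,0,0,1,-0.125,-0.001,0.06,0,0,0,1,-0.125,-0.001,0.12,0,0,0,1,-0.125,-0.001,0.17,0,0,0,1,-0.125,-0.001,0.2,0,0,0,1,-0.125,-0.001,0.215,0,0,0,1,-0.125,-0.001,0.222,0,0,0,1,-0.125,-0.001,0.225,0,0,0,1,-0.125,-0.001,0.227,0,0,0,1,-0.125,-0.001,0.228,0,0,0,1,-0.125,-0.001,0.228,0,0,0,1]';python3 -m jog '[0,0,0.001,0,0,0,1,0,0,0.0015,0,0,0,1,0,0,0.0015,0,0,0,1]'
```

```text
time_s: 29.9
eef_pos: [0.419, -0.2752, 0.0677]
eef_rot: [0.0, 0.707, 0.707, -0.0]
wrist_force: [0.1, -0.7, -0.1]
opening: 0.64
grasp_force: 63.3
time_s: 30.28
eef_pos: [0.4191, -0.2755, 0.0667]
eef_rot: [0.0, 0.707, 0.707, -0.0]
wrist_force: [-2.7, 1.0, 7.6]
opening: 0.646
grasp_force: 63.5
```

```bash
python3 -m jog '[0,0,-0.001,0,0,0,0.4,0,0,-0.001,0,0,0,0,0,0,-0.001,0,0,0,0,0,0,-0.001,0,0,0,0,0,0,-0.02,0,0,0,0,0,0,-0.05,0,0,0,0,0,0,-0.09,0,0,0,0,0,0,-0.15,0,0,0,0,0,0,-0.213,0,0,0,0,-0.085,0.1,-0.213,0,0,0,0,-0.085,0.1,-0.213,0,0,0,0,-0.085,0.1,-0.213,0,0,0,0,-0.085,0.1,-0.213,0,0,0,0]'
python3 - <<'E'
from h import *
c=camera('wrist');np.save('c7.npy',c,allow_pickle=True);save(c,'w7')
for t in ['topping_tub','layered_drink']:
        for s in spot_in(c,t): print(t,np.round(s['xyz'],3),round(s['confidence'],2),np.round(proj(c,s['xyz'])))
E
```

```text
time_s: 31.9
eef_pos: [0.5186, -0.3598, 0.2777]
eef_rot: [-0.001, 0.707, 0.707, -0.0]
wrist_force: [0.2, -0.1, -0.2]
opening: 0.997
grasp_force: 0.0
topping_tub [ 0.554 -0.419  0.06 ] 0.58 [356. 279.]
layered_drink [ 0.504 -0.509  0.118] 0.78 [294. 415.]
```

View pics/w7.png

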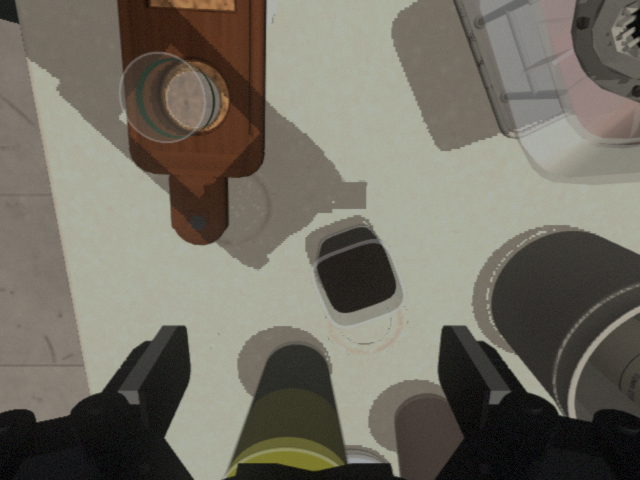

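The tub is at about (358,280), turned roughly 0.3 rad anticlockwise, with the drink below at (290,400). The glass stands in the paddle's round recess. I'll fit the tub rim numerically.

```bash
cat > fit.py <<'E'
from h import *
from scipy.ndimage import map_coordinates
np.set_printoptions(precision=4,suppress=True)
def outline(s,r,n=30):
    h=s/2-r;P=[]
    for k,(sx,sy) in enumerate([(1,1),(-1,1),(-1,-1),(1,-1)]):
        a=np.linspace(0,np.pi/2,8)+k*np.pi/2
        P+=[(sx*h+r*np.cos(t),sy*h+r*np.sin(t)) for t in a]
    P=np.array(P);Q=np.vstack([P,P[:1]]);d=np.r_[0,np.cumsum(np.linalg.norm(np.diff(Q,axis=0),axis=1))]
    t=np.linspace(0,d[-1],4*n,endpoint=False);return np.c_[np.interp(t,d,Q[:,0]),np.interp(t,d,Q[:,1])]
def fit(c,x0,y0,yaw0,s,r,z):
    g=cv2.GaussianBlur(cv2.cvtColor(c['frame'],cv2.COLOR_RGB2GRAY),(0,0),1).astype(float)
    G=np.minimum(np.hypot(cv2.Sobel(g,-1,1,0),cv2.Sobel(g,-1,0,1)),80)
    o=outline(s,r);best=[]
    T=np.array(c['extrinsics'])
    for x in np.arange(x0-.012,x0+.0121,.0015):
      for y in np.arange(y0-.012,y0+.0121,.0015):
        for w in np.arange(yaw0-.3,yaw0+.31,.03):
            R2=np.array([[np.cos(w),-np.sin(w)],[np.sin(w),np.cos(w)]]);p=np.c_[o@R2.T+[x,y],np.full(len(o),z)]
            q=(p-T[:3,3])@T[:3,:3]*[1,-1,-1]@c['mtx'].T;q=q[:,:2]/q[:,2:]
            best.append((map_coordinates(G,[q[:,1],q[:,0]],order=1).mean(),x,y,w))
    best.sort(reverse=True);return best
if __name__=='__main__':
    c=np.load('c7.npy',allow_pickle=True).item()
    a=at(c,359,281,.075);print(a)
    for r in (.010,.015):
        for z in (.07,.075):print(r,z,np.array(fit(c,a[0],a[1],.27,.069,r,z)[:3]))
    f=c['frame'];m=(f.max(2)<45).astype(np.uint8);m[:215]=0;m[330:]=0;m[:,:305]=0;m[:,410:]=0
    m=cv2.morphologyEx(m,cv2.MORPH_OPEN,np.ones((5,5)))
    v,u=np.nonzero(m);W=np.array([at(c,*p,.065)[:2] for p in zip(u,v)]).astype(np.float32);print(cv2.minAreaRect(W*1000),len(u))
    W=W[v>252];print(cv2.minAreaRect(W*1000))
E
python3 fit.py
```

```text
[ 0.5554 -0.4148  0.075 ]
0.01 0.07 [[47.3028  0.5449 -0.4103  0.36  ]
 [47.0072  0.5449 -0.4103  0.39  ]
 [46.1658  0.5449 -0.4103  0.33  ]]
0.01 0.075 [[42.6941  0.5434 -0.4073  0.36  ]
 [42.5629  0.5434 -0.4073  0.39  ]
 [42.4326  0.5449 -0.4088  0.39  ]]
0.015 0.07 [[50.0506  0.5464 -0.4103  0.39  ]
 [49.8093  0.5464 -0.4103  0.36  ]
 [49.3977  0.5449 -0.4103  0.36  ]]
0.015 0.075 [[47.1669  0.5449 -0.4088  0.36  ]
 [46.8386  0.5449 -0.4088  0.39  ]
 [46.0541  0.5449 -0.4088  0.33  ]]
((555.0382080078125, -416.96917724609375), (56.072906494140625, 51.98213195800781), 21.195676803588867) 3760
((555.051513671875, -417.0918884277344), (56.04169845581055, 51.82389831542969), 20.075927734375)
```

```bash
python3 -m jog '[-0.056,0.0345,0.078,0,0,-0.36,0,-0.056,0.0345,0.078,0,0,-0.36,0,-0.056,0.0345,0.078,0,0,-0.36,0,-0.056,0.0345,0.078,0,0,-0.36,0,-0.056,0.0345,0.078,0,0,-0.36,0,-0.056,0.0345,0.078,0,0,-0.36,0]'
python3 - <<'E'
from fit import *
c=camera('wrist');np.save('c8.npy',c,allow_pickle=True);save(c,'w8')
for s in spot_in(c,'topping_tub')+spot_in(c,'layered_drink'): print(np.round(s['xyz'],3),round(s['confidence'],2),np.round(proj(c,s['xyz'])))
f=c['frame'];m=(f.max(2)<45).astype(np.uint8);m[330:]=0
m=cv2.morphologyEx(m,cv2.MORPH_OPEN,np.ones((5,5)))
n,l,st,ce=cv2.connectedComponentsWithStats(m)
for i in range(1,n):
    if st[i,4]<500: continue
    v,u=np.nonzero(l==i);W=np.array([at(c,*p,.065)[:2] for p in zip(u,v)]).astype(np.float32);print(st[i],cv2.minAreaRect(np.c_[u,v].astype(np.float32)),cv2.minAreaRect(W*1000))
for s,r,z in((.069,.015,.075),(.069,.02,.075)):print(np.array(fit(c,.553,-.414,.33,s,r,z)[:3]))
g=cv2.cvtColor(f,cv2.COLOR_RGB2GRAY);v0=245
print('row',[(u,int(g[v0-1:v0+2,u].mean())) for u in range(240,390,4)]);print('col',[(v,int(g[v,312:317].mean())) for v in range(160,340,4)])
print(tool()[0])
E
```

```text
time_s: 32.8
eef_pos: [0.5537, -0.4159, 0.2028]
eef_rot: [0.001, 0.569, 0.822, -0.0]
wrist_force: [-0.2, -0.5, -0.6]
opening: 0.999
grasp_force: 0.0
[ 0.557 -0.42   0.064] 0.81 [316. 244.]
[ 0.423 -0.342  0.022] 0.72 [159.  41.]
[ 0.518 -0.512  0.098] 0.78 [200. 377.]
[ 267  196   92   85 7251] ((312.5, 238.0), (84.0, 91.0), 90.0) ((554.4254150390625, -416.7119445800781), (56.2567253112793, 54.2800178527832), 20.58344841003418)
[[46.1848  0.562  -0.4125  0.39  ]
 [45.6616  0.562  -0.4125  0.36  ]
 [43.0414  0.562  -0.4125  0.42  ]]
[[43.7868  0.5545 -0.4155  0.39  ]
 [43.7506  0.5545 -0.4155  0.36  ]
 [43.3005  0.5605 -0.4125  0.39  ]]
row [(240, 107), (244, 108), (248, 110), (252, 107), (256, 132), (260, 114), (264, 98), (268, 30), (272, 26), (276, 23), (280, 25), (284, 20), (288, 21), (292, 23), (296, 16), (300, 24), (304, 22), (308, 24), (312, 21), (316, 23), (320, 21), (324, 24), (328, 22), (332, 22), (336, 23), (340, 23), (344, 26), (348, 27), (352, 27), (356, 29), (360, 118), (364, 128), (368, 170), (372, 165), (376, 168), (380, 169), (384, 170), (388, 169)]
col [(160, 110), (164, 109), (168, 109), (172, 109), (176, 110), (180, 101), (184, 61), (188, 37), (192, 88), (196, 41), (200, 21), (204, 20), (208, 20), (212, 20), (216, 17), (220, 20), (224, 20), (228, 20), (232, 19), (236, 20), (240, 17), (244, 23), (248, 21), (252, 22), (256, 23), (260, 24), (264, 22), (268, 28), (272, 29), (276, 31), (280, 34), (284, 137), (288, 138), (292, 138), (296, 160), (300, 162), (304, 171), (308, 170), (312, 170), (316, 168), (320, 168), (324, 168), (328, 165), (332, 168), (336, 166)]
[ 0.5535 -0.4159  0.2016]
```

The fit and the tool agree: the tub is centred under the tool and square to it at yaw 0.36. Grasping it.

```bash
python3 -m jog '[0,-0.001,0.05,0,0,0,0,0,-0.001,0.08,0,0,0,0,0,-0.001,0.1,0,0,0,0,0,-0.001,0.12,0,0,0,0,0,-0.001,0.138,0,0,0,0,0,-0.001,0.149,0,0,0,0,0,-0.001,0.149,0,0,0,0,0,-0.001,0.149,0,0,0,0,0,-0.001,0.149,0,0,0,0.4,0,-0.001,0.149,0,0,0,0.6,0,-0.001,0.149,0,0,0,1,0,-0.001,0.149,0,0,0,1,0,-0.001,0.149,0,0,0,1]'
```

```text
time_s: 34.58
eef_pos: [0.5533, -0.4171, 0.0533]
eef_rot: [0.001, 0.569, 0.822, -0.0]
wrist_force: [1.7, 0.5, 6.1]
opening: 0.787
grasp_force: 66.7
```

```bash
python3 -m jog '[0,0,-0.03,0,0,0,1,0,0,-0.07,0,0,0,1,0,0,-0.12,0,0,0,1,0,0,-0.15,0,0,0,1,0.05,-0.007,-0.15,0,0,0.08,1,0.1,-0.013,-0.15,0,0,0.16,1,0.15,-0.02,-0.15,0,0,0.24,1,0.2,-0.027,-0.15,0,0,0.32,1,0.25,-0.033,-0.15,0,0,0.402,1,0.273,-0.036,-0.15,0,0,0.402,1,0.273,-0.036,-0.12,0,0,0.402,1,0.273,-0.036,-0.08,0,0,0.402,1,0.273,-0.036,-0.05,0,0,0.402,1,0.273,-0.036,-0.035,0,0,0.402,1,0.273,-0.036,-0.025,0,0,0.402,1,0.273,-0.036,-0.022,0,0,0.402,1,0.273,-0.036,-0.022,0,0,0.402,1,0.273,-0.036,-0.022,0,0,0.402,1]'; python3 -c "
from h import *
p,r=tool();print(p,r.as_matrix()[:,0])"
```

```text
time_s: 36.83
eef_pos: [0.4231, -0.1739, 0.0746]
eef_rot: [0.001, 0.722, 0.692, 0.0]
wrist_force: [0.0, -0.4, -1.6]
opening: 0.787
grasp_force: 67.4
[ 0.42310597 -0.17394732  0.07455106] [ 4.19286323e-02  9.99120200e-01 -9.03514641e-04]
```

```bash
python3 -m jog '[0,0,0.004,0,0,0,1,0,0,0.007,0,0,0,1,0,0,0.0095,0,0,0,1,0,0,0.011,0,0,0,1,0,0,0.011,0,0,0,1]';python3 -m jog '[0,0,0.001,0,0,0,1,0,0,0.0015,0,0,0,1,0,0,0.0015,0,0,0,1]'
```

```text
time_s: 37.45
eef_pos: [0.4225, -0.1735, 0.0632]
eef_rot: [-0.0, 0.722, 0.692, -0.0]
wrist_force: [-2.5, 1.4, 6.8]
opening: 0.785
grasp_force: 67.1
time_s: 37.83
eef_pos: [0.4227, -0.1735, 0.0631]
eef_rot: [-0.0, 0.722, 0.692, -0.0]
wrist_force: [-6.4, 6.1, 22.6]
opening: 0.784
grasp_force: 66.7
```

```bash
python3 -m jog '[0,0,-0.0015,0,0,0,0.3,0,0,-0.0015,0,0,0,0,0,0,-0.0015,0,0,0,0,0,0,-0.0015,0,0,0,0,0,0,-0.02,0,0,0,0,0,0,-0.05,0,0,0,0,0,0,-0.09,0,0,0,0,0,0,-0.15,0,0,0,0,0,0,-0.21,0,0,0,0,0.12,-0.02,-0.26,0,0,0,0,0.12,-0.02,-0.26,0,0,0,0,0.12,-0.02,-0.26,0,0,0,0,0.12,-0.02,-0.26,0,0,0,0]'
python3 - <<'E'
from h import *
b=lambda n:cv2.cvtColor(n['frame'],cv2.COLOR_RGB2BGR)
z=lambda a,x,y,w,h,W,H:cv2.resize(a[y:y+h,x:x+w],(W,H),interpolation=cv2.INTER_CUBIC)
s=b(camera('side'));g=b(camera('scene'));w=b(camera('wrist'))
cv2.imwrite('pics/fin.png',np.vstack([np.hstack([z(s,270,230,130,97,400,300),z(g,165,205,130,97,400,300)]),np.hstack([z(g,300,250,130,97,400,300),z(w,150,150,320,240,400,300)])]))
for n in('side','scene'):
    c=camera(n)
    for t in['domed_shaker','spice_jar','layered_drink']:
        x=spot_in(c,t);print(n,t,x and np.round(x[0]['xyz'],3))
E
```

```text
time_s: 39.45
eef_pos: [0.4077, -0.0527, 0.3212]
eef_rot: [0.0, 0.721, 0.693, -0.0]
wrist_force: [-0.2, -0.5, -0.4]
opening: 1.001
grasp_force: 0.0
side domed_shaker [0.687 0.122 0.052]
side spice_jar [0.712 0.248 0.069]
side layered_drink [ 0.492 -0.511  0.097]
scene domed_shaker [0.675 0.099 0.046]
scene spice_jar [0.708 0.214 0.036]
scene layered_drink [ 0.47  -0.545  0.14 ]
```

View pics/fin.png

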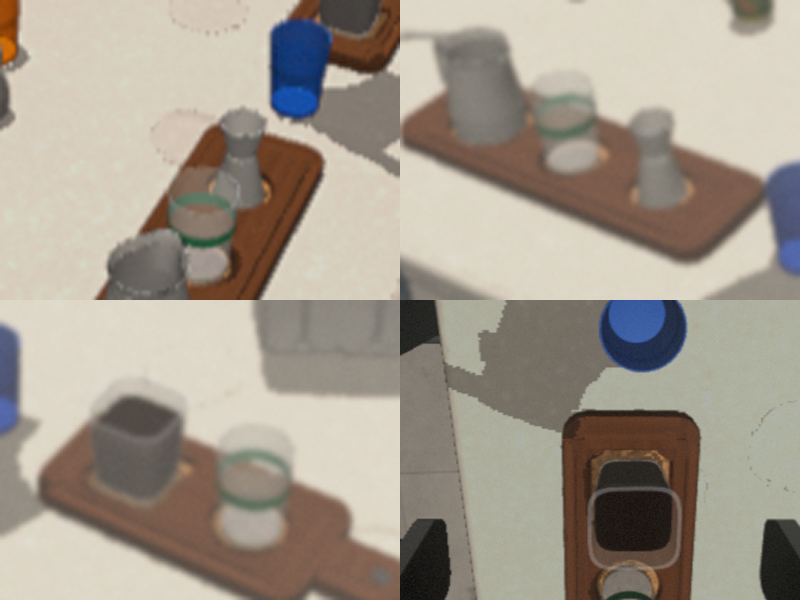

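All five pieces stand in their recesses and the bystanders haven't moved. One last numeric check is the jug handle's yaw, from the saved views.

```bash
python3 - <<'E'
from h import *
np.set_printoptions(precision=3,suppress=True)
for f,pts in(('c3.npy',[(45,82),(25,92),(72,93),(83,122)]),('c5.npy',[(100,296),(120,280),(132,298)])):
    c=np.load(f,allow_pickle=True).item();print(f)
    for p in pts: print(p,[(z,at(c,*p,z)[:2]-[.4345,.3305]) for z in(.03,.05,.07,.085,.1)])
E
```

```text
c3.npy
(45, 82) [(0.03, array([-0.018,  0.058])), (0.05, array([-0.006,  0.057])), (0.07, array([0.005, 0.056])), (0.085, array([0.014, 0.056])), (0.1, array([0.023, 0.055]))]
(25, 92) [(0.03, array([-0.033,  0.052])), (0.05, array([-0.02 ,  0.051])), (0.07, array([-0.007,  0.051])), (0.085, array([0.002, 0.05 ])), (0.1, array([0.012, 0.05 ]))]
(72, 93) [(0.03, array([-0.001,  0.051])), (0.05, array([0.01 , 0.051])), (0.07, array([0.02, 0.05])), (0.085, array([0.028, 0.05 ])), (0.1, array([0.036, 0.05 ]))]
(83, 122) [(0.03, array([0.003, 0.032])), (0.05, array([0.014, 0.033])), (0.07, array([0.024, 0.034])), (0.085, array([0.032, 0.035])), (0.1, array([0.039, 0.035]))]
c5.npy
(100, 296) [(0.03, array([-0.022,  0.033])), (0.05, array([-0.011,  0.042])), (0.07, array([-0.001,  0.052])), (0.085, array([0.008, 0.058])), (0.1, array([0.016, 0.065]))]
(120, 280) [(0.03, array([-0.005,  0.046])), (0.05, array([0.005, 0.055])), (0.07, array([0.014, 0.063])), (0.085, array([0.022, 0.069])), (0.1, array([0.029, 0.076]))]
(132, 298) [(0.03, array([0.002, 0.031])), (0.05, array([0.011, 0.041])), (0.07, array([0.021, 0.05 ])), (0.085, array([0.028, 0.057])), (0.1, array([0.034, 0.064]))]
```

```bash
python3 -c "
from bench import hand_in
print(hand_in())"
```

```text
the job is handed in; nothing more can be done
None
```

Both table sets are made up and the job is handed in at about 40 s. All five pieces were let down to contact in their recesses, the jug handle points out over the board's end, and the shaker, spice jar and drink were left alone; the hand-in gave no verdict.

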